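Build the camera column and the lamp column on the optical table

ROBOT

A 6-joint arm with a two-finger parallel gripper is mounted at the origin on the work surface. World frame = base frame: x ahead of the robot, y to its left, z up, the work surface at z = 0. Lengths are in m, angles in rad, forces in N, time in s.
With the tool pointing down it reaches from about 0.375 to 0.9 m from the base axis. Payload 3.1 kg.
Tool frame: the origin (TCP) lies between the finger pads; the fingertips stand 19 mm ahead of it and the grasp point (between the pads) is the TCP; z points along the fingers, y is the line along which they close (so a half turn about z gives the same grasp; the last joint's range is limited). The gripper opens to 85 mm and grips with 20 to 120 N. Pads are 22 mm wide; open, the fingers measure 114 mm over their backs; the gripper's body (76 mm by 85 mm) begins 54 mm behind the grasp point. The pads swing forward as they close: fully open they stand 13 mm farther back than shut.
Start: joints at [-1.528, 0.527, 1.433, -0, 1.181, -0.178], TCP at [0.138, -0.61, 0.25] pointing down, gripper open.
Joint ranges: [-3.08, 3.08], [-0.75, 2.2], [0.22, 2.44], [-1.43, 4.57], [0, 2.65], [-2.85, 2.85]. Speed limits (rad/s): [2.79, 2.79, 3.14, 3.14, 3.14, 3.14].

INTERFACE

Orientations are given as a unit quaternion [w, x, y, z].
In Python, from rig import arm gives the robot as it stands.
- The arm moves only by the tool send_rows, never from a script. Its arguments are lists of equal length, an entry for each row: "grip": the opening in per cent of the stroke, from 0 (shut) to 100 (fully open); "translation": the shift along the world's x, y, z in mm, a list of three; "rot": the turn, a rotation vector about the world's x, y, z in degrees, a list of three. A call has 1 to 20 rows; each row is the pose to reach, as a shift and turn from the pose commanded when the call began; what a row does not reach only later rows make up. A row lasts 1/8 s, in which the tool goes at most 62.5 mm and 10.7 degrees, less where a joint would pass 70% of its speed; a pose out of reach is approached as far as the arm can. A call with a gripper value outside its range is refused whole. The fingers move at their own pace and stop on an object; "grip_force" is the grip in N (left out, the last holds). Time passes only in rows, so rows that repeat a pose let the fingers close. It gives the time, the measured TCP pose, the force, the opening and the grip force at its end, in the units of the state.
- arm.sense(): the state, without advancing time (a new reading comes with each control period).
- arm.camera(name): name is "scene" or "top" or "wrist"; returns the picture (480x640x3 uint8, red, green, blue); there is no depth.
- arm.calibration(name): a dict with "camera_matrix" (3x3 intrinsics, pixels), "pose" (4x4, takes a point from camera to world coordinates); the wrist camera has in their place "hand_eye" (4x4, takes a point from camera to tool coordinates, whose origin is the TCP and whose axes are the flange's). Camera axes: x right, y down, z forward; pixel columns grow to the right and rows downward; lengths in m; the calibration is good to about 2 mm. A picture is of the moment at which its call begins: read the wrist's pose just before it. calibration takes no time and is no camera call.
- arm.hand_in(): hands the job in; it is judged then, once.
The state is a dict: "time": time; "joints": joint angles; "qvel": joint speeds; "effort": joint torques, N m; "tool_pos": TCP position; "orientation": TCP orientation; "force": force on the tool from outside, world axes, zero at the start; "ft_torque": the same for the moment, N m; "finger_gap": finger opening in m; "grasp_force": force on a finger pad.
Only numpy, scipy, OpenCV 4.12 (cv2) and the standard library are available. Lean on these libraries where they do the work, as an engineer would, in place of code of your own. Each camera call takes 0.05 s, during which the arm holds its last target. There are 200 camera calls.

TASK

Build two columns on the optical table. On the base with the blue flange stack the black riser, then the brass spacer, then the camera head with its lens up on top; on the base with the orange flange stack the silver riser, then the lamp head with its white diffuser up. Every part must sit upright and flat, fully down over the spigot below it; leave the green spare riser and the mounted lens lying where they are.

Things in the scene. Friction and masses are not known exactly. Their poses are not given: they have to be found in the camera images.
- base_blue_seat (a point): Fixed, bolted-down round column base with a blue flange 76 mm diameter, 12 mm high, and a steel pad (52 mm diameter, 6 mm high) on it: a seat 18 mm above the table, with a central steel spigot (18 mm diameter, 8 mm high, the top 4 mm tapering). The point is the centre of the seat, at the foot of the spigot; z up. A recessed part standing on the seat rests flat with its underside at this height.
- base_orange_seat (a point): Fixed column base just like the blue one but with an orange flange. The point is the centre of its seat, 18 mm above the table, at the foot of the spigot; z up.
- riser_black_c (a point): Loose black round riser, 60 mm diameter, 40 mm high without its spigot, about 0.2 kg. On its top is a central spigot (18 mm diameter, 8 mm high, the top 4 mm tapering to 10 mm diameter); in its underside an open round recess, 30 mm diameter, takes the spigot of whatever it stands on, so that it sits flat with about 6 mm of sideways play all round. The point is on its axis, 20 mm above its underside; z points up; round, so yaw is meaningless.
- riser_silver_c (a point): Loose bare-aluminium (silver) riser, otherwise the same as the black one. The point is on its axis, 20 mm above its underside; z up.
- spacer_brass_c (a point): Loose brass (gold-coloured) round spacer, 54 mm diameter, 32 mm high without its spigot, about 0.3 kg; same 18 x 8 mm spigot on top and 30 mm recess below. The point is on its axis, 16 mm above its underside; z up.
- camera_c (a point): Loose camera head: red square body 48 x 48 mm and 40 mm high (its lowest 12 mm black), with a black round lens (30 mm diameter, 14 mm high) on top looking up; about 0.16 kg. A 30 x 30 mm square recess, 12 mm deep, in its underside takes a spigot. The point is on its axis, 20 mm above its underside; x and y are square to its side faces, z up.
- lamp_c (a point): Loose lamp head: grey round finned housing 52 mm diameter, 42 mm high, with black fin rings and a flat white diffuser (44 mm diameter, 2 mm high) on top; about 0.14 kg. A 30 mm round recess, 16 mm deep, in its underside takes a spigot. The point is on its axis, 21 mm above its underside; z up.
- riser_green_c (a point): Loose green spare riser, same shape as the black one; not to be used, stays where it is. The point is on its axis, 20 mm above its underside; z up.
- lens_c (a point): Loose lens in a flat black round mount, 51 mm diameter, 12 mm high, lying on the table; stays where it is. The point is its centre, 6 mm above the table; z up.
There are look-alikes about, which are no part of the job. There is more than one size of the part that bears spacer_brass_c; the job needs the largest.

How it is judged:
At the end, for the whole second after the job is handed in: Black riser on the blue base's seat, brass spacer on it, camera head on that; silver riser on the orange base's seat, lamp head on it: each within 10 mm sideways of the axis of what it stands on, at its seated height within 4 mm, upright within 0.08 rad, released and at rest (horizontal distance between riser_black_c and base_blue_seat below 0.01 m and z of riser_black_c in the frame of base_blue_seat between 0.016 and 0.024 m and angle between each of riser_black_c, spacer_brass_c, camera_c, riser_silver_c, lamp_c's own z axis and vertical below 0.08 rad and horizontal distance between spacer_brass_c and riser_black_c below 0.01 m and z of spacer_brass_c in the frame of riser_black_c between 0.032 and 0.04 m and horizontal distance between camera_c and spacer_brass_c below 0.01 m and z of camera_c in the frame of spacer_brass_c between 0.032 and 0.04 m and horizontal distance between riser_silver_c and base_orange_seat below 0.01 m and z of riser_silver_c in the frame of base_orange_seat between 0.016 and 0.024 m and horizontal distance between lamp_c and riser_silver_c below 0.01 m and z of lamp_c in the frame of riser_silver_c between 0.037 and 0.045 m and linear speed of each of riser_black, spacer_brass, camera, riser_silver, lamp below 0.02 m/s and angular speed of each of riser_black, spacer_brass, camera, riser_silver, lamp below 0.2 rad/s); the robot touches nothing.
It fails at once if the green spare riser is moved more than 20 mm (distance of riser_green_c from where it was at the start of the episode above 0.02 m).
It fails at once if the mounted lens is moved more than 20 mm (distance of lens_c from where it was at the start of the episode above 0.02 m).
It also fails if it takes over 134 s, if anything falls off the work surface, if the arm or the gripper's body presses on something with over 40 N, if the wrist force passes 120 N, or if a joint passes its speed limit or range.

## Working session

There is one attempt and no reset: what is moved stays moved. The work goes in short steps, Python scripts to look and compute and a tool call to move; the robot and the scene stay as the last step left them, time stands still between calls to the robot, and variables do not carry over. Pictures are saved under pics/ and viewed, at most 18 in all, crops included, and the job is handed in when it is done.

Besides the shell and the picture viewer there is one more tool, called in YAML: its name, and indented under it one key for each argument. send_rows: Moves the arm, as the interface text tells. Its arguments: {"type":"object","properties":{"grip":{"type":"array"},"translation":{"type":"array"},"rot":{"type":"array"},"grip_force":{"type":"number"}},"required":["grip","translation","rot"]}

```bash
mkdir -p pics; python3 - <<'E'
from rig import arm
import cv2
for n in("scene","top"):
    cv2.imwrite(f"pics/{n}0.png",arm.camera(n)[:,:,::-1]); c=arm.calibration(n);print(n,c["camera_matrix"],c["pose"].round(4) if hasattr(c["pose"],"round") else c["pose"])
print(arm.calibration("wrist"));print(arm.sense())
E
```

```text
scene [[442.43895294   0.         320.85208119]
 [  0.         442.43895294 240.56814506]
 [  0.           0.           1.        ]] [[ 0.8332  0.3613 -0.4186  0.9848]
 [ 0.5525 -0.5133  0.6567 -0.664 ]
 [ 0.0224 -0.7785 -0.6273  0.6962]
 [ 0.      0.      0.      1.    ]]
top [[447.36226282   0.         319.28195535]
 [  0.         447.36226282 233.84694544]
 [  0.           0.           1.        ]] [[ 0.1369 -0.9652  0.2226  0.3906]
 [-0.9906 -0.1349  0.0241 -0.0115]
 [ 0.0068 -0.2238 -0.9746  0.8424]
 [ 0.      0.      0.      1.    ]]
{'camera_matrix': array([[420.77602995,   0.        , 314.32506554],
       [  0.        , 420.77602995, 243.25545777],
       [  0.        ,   0.        ,   1.        ]]), 'hand_eye': array([[ 9.14236039e-05, -9.56263253e-01, -2.92507407e-01,
         7.52226032e-02],
       [ 9.99999034e-01,  4.93190800e-04, -1.29978494e-03,
         3.27150379e-04],
       [ 1.38719854e-03, -2.92507005e-01,  9.56262374e-01,
        -1.23824940e-01],
       [ 0.00000000e+00,  0.00000000e+00,  0.00000000e+00,
         1.00000000e+00]])}
{'time': 0.1, 'joints': array([-1.52752730e+00,  5.28320054e-01,  1.43377595e+00,  1.50859615e-06,
        1.18139666e+00, -1.78507201e-01]), 'qvel': array([ 5.43273423e-04, -1.18214828e-03, -2.20611472e-03, -1.63417034e-03,
       -6.32349830e-05,  7.22966547e-04]), 'effort': array([ 1.37659608e-04, -4.43306565e+01, -1.78586233e+01, -2.31451550e-04,
        3.84887957e-03,  1.68024656e-05]), 'tool_pos': array([ 0.13747484, -0.60907319,  0.24946352]), 'orientation': array([-9.47790302e-04,  9.93857794e-01,  1.10660669e-01,  6.48857271e-05]), 'force': array([ 0.65542361,  0.34222055, -0.90429964]), 'ft_torque': array([ 0.01140455, -0.00822646,  0.04333233]), 'grasp_force': 0.0, 'finger_gap': 0.08563591700556188}
```

View pics/top0.png

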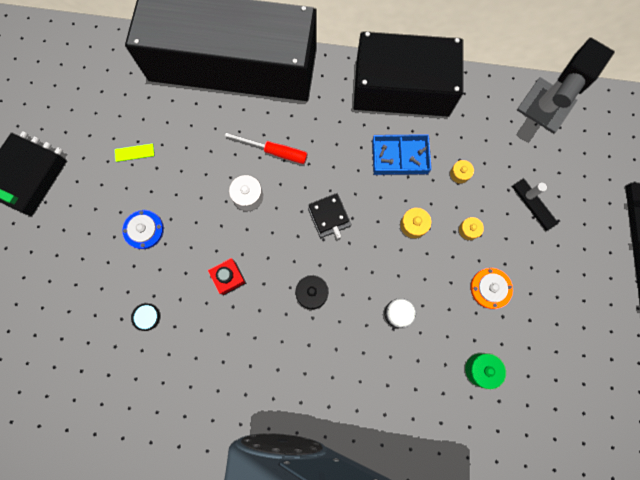

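View pics/scene0.png

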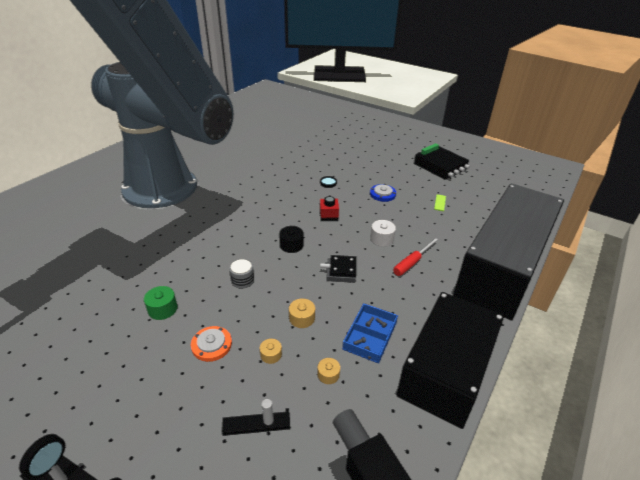

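```bash
cat > h.py <<'E'
import numpy as np, cv2
from rig import arm
from scipy.spatial.transform import Rotation as R
def campose(n):
    c=arm.calibration(n)
    if n!="wrist": return np.array(c["camera_matrix"]),np.array(c["pose"])
    s=arm.sense();q=s["orientation"];T=np.eye(4)
    T[:3,:3]=R.from_quat([q[1],q[2],q[3],q[0]]).as_matrix();T[:3,3]=s["tool_pos"]
    return np.array(c["camera_matrix"]),T@np.array(c["hand_eye"])
def ray(K,P,uv,z):
    d=P[:3,:3]@np.linalg.solve(K,[uv[0],uv[1],1]);o=P[:3,3]
    return o+d*(z-o[2])/d[2]
def blob(im,uv,r,thr=45):
    u,v=map(int,uv);x0=max(u-r,0);y0=max(v-r,0);w=im[y0:v+r,x0:u+r].astype(int)
    bg=np.median(np.r_[w[0],w[-1],w[:,0],w[:,-1]],axis=0)
    m=(np.abs(w-bg).max(2)>thr).astype(np.uint8)
    m=cv2.morphologyEx(m,cv2.MORPH_CLOSE,np.ones((5,5)));m=cv2.morphologyEx(m,cv2.MORPH_OPEN,np.ones((5,5)))
    n,l,s,c=cv2.connectedComponentsWithStats(m)
    i=1+np.argmin(np.hypot(*(c[1:]-[u-x0,v-y0]).T));cs,_=cv2.findContours((l==i).astype(np.uint8),0,2)
    h=cv2.convexHull(max(cs,key=cv2.contourArea));M=cv2.moments(h)
    return np.array([M["m10"]/M["m00"]+x0,M["m01"]/M["m00"]+y0]),h.reshape(-1,2)+[x0,y0],s[i,4]
E
python3 - <<'E'
from h import *
obj=dict(blue=((141,229),(383,192),9),orange=((492,288),(211,343),9),black=((312,292),(291,239),21),silver=((245,192),(383,233),21),brass=((417,222),(302,313),17),camera=((226,277),(329,209),24),lamp=((400,313),(242,273),22),green=((489,371),(160,303),21),lens=((145,317),(328,182),6))
for k,im in(("top",0),("scene",1)):
    img=cv2.imread(f"pics/{k}0.png");K,P=campose(k)
    for o,v in obj.items():
        c,h,a=blob(img,v[im],30 if k=="top" else 26,35);print(k,o,c.round(1),a,cv2.minAreaRect(h.astype(np.float32))[1:],(ray(K,P,c,v[2]/1000)*1000).round())
K,P=campose("top");img=cv2.imread("pics/top0.png")
c,h,a=blob(img,(226,277),30,35);print([ (ray(K,P,p,.0)*1000).round()[:2].tolist() for p in cv2.approxPolyDP(h.astype(np.float32)[:,None],4,True)[:,0]])
E
```

```text
top blue [142.6 229.4] 1324 ((39.0, 41.0), 90.0) [543. 345.   9.]
top orange [491.2 288.1] 1428 ((40.0, 42.0), 90.0) [ 523. -323.    9.]
top black [311.4 292.1] 939 ((34.0, 33.0), 90.0) [468.   8.  21.]
top silver [245.4 192.7] 979 ((36.0, 33.0), 90.0) [639. 161.  21.]
top brass [414.9 223. ] 780 ((30.0, 31.0), 90.0) [ 625. -169.   17.]
top camera [226.5 276.6] 790 ((30.748760223388672, 29.59737777709961), 61.69924545288086) [474. 166.  24.]
top lamp [398.5 313.3] 758 ((29.0, 31.0), 90.0) [ 452. -153.   22.]
top green [484.8 370.4] 1235 ((35.0, 41.0), 90.0) [ 374. -314.   21.]
top lens [145.4 316.6] 677 ((27.0, 29.0), 90.0) [383. 304.   6.]
scene blue [382.5 192.9] 380 ((16.0, 25.0), 90.0) [550. 339.   9.]
scene orange [210.9 343.2] 1182 ((35.0, 40.0), 90.0) [ 527. -326.    9.]
scene black [291.  238.9] 601 ((26.0, 24.0), 90.0) [471.   6.  21.]
scene silver [383.4 226.4] 280 ((13.0, 22.0), 90.0) [633. 183.  21.]
scene brass [301.2 312.9] 686 ((28.0, 25.0), 90.0) [ 628. -171.   17.]
scene camera [329.  208.8] 436 ((23.0, 18.0), 90.0) [479. 164.  24.]
scene lamp [241.4 273.3] 595 ((28.0, 23.0), 90.0) [ 455. -156.   22.]
scene green [160.2 302.7] 932 ((33.49700164794922, 31.66468620300293), 76.75948333740234) [ 377. -316.   21.]
scene lens [328.1 181.6] 180 ((11.0, 16.0), 90.0) [387. 305.   6.]
[[511.0, 167.0], [468.0, 136.0], [443.0, 176.0], [486.0, 207.0]]
```

send_rows:
  grip: [100,100,100,100,100,100,100,100,100,100,100,100]
  translation:
    - [48,35,0]
    - [97,71,0]
    - [145,106,0]
    - [194,142,0]
    - [242,177,0]
    - [291,213,0]
    - [340,248,-20]
    - [388,284,-50]
    - [388,284,-50]
    - [388,284,-50]
    - [388,284,-50]
    - [388,284,-50]
  rot:
    - [0,0,0]
    - [0,0,5]
    - [0,0,10]
    - [0,0,15]
    - [0,0,21]
    - [0,0,21]
    - [0,0,21]
    - [0,0,21]
    - [0,0,21]
    - [0,0,21]
    - [0,0,21]
    - [0,0,21]
  grip_force: 50

```text
time: 1.6
tool_pos: [0.5248, -0.3271, 0.2012]
orientation: [0.001, 0.957, 0.289, 0.0]
force: [-0.1, -0.1, -0.0]
finger_gap: 0.0853
grasp_force: 0.0
```

```bash
cat > w.py <<'E'
import sys
from h import *
# look <name> x y zmid radius_mm [thr]
name,x,y,z,r=sys.argv[1],*map(float,sys.argv[2:6]);thr=int(sys.argv[6]) if len(sys.argv)>6 else 35
K,P=campose("wrist");im=arm.camera("wrist")[:,:,::-1].copy()
q=np.linalg.inv(P)@[x/1e3,y/1e3,z/1e3,1];uv=(K@(q[:3]/q[2]))[:2]
c,h,a=blob(im,uv,int(r/1e3*K[0,0]/q[2]),thr)
print(name,"t",arm.sense()["time"],"exp",uv.round(),"got",c.round(1),a,"xy",(ray(K,P,c,z/1e3)*1e3).round(1),"tcp",(arm.sense()["tool_pos"]*1e3).round(1))
print("rect",cv2.minAreaRect(h.astype(np.float32)))
cv2.polylines(im,[h.reshape(-1,1,2).astype(int)],True,(255,0,255),1);cv2.imwrite(f"pics/{name}.png",im)
E
python3 w.py w_orange 525 -324 9 60
```

```text
w_orange t 1.65 exp [311. 214.] got [297.9 217.3] 13364 xy [ 517.5 -317.2    9. ] tcp [ 524.8 -327.   201.1]
rect ((309.5, 215.0), (152.0, 155.0), 90.0)
```

View pics/w_orange.png

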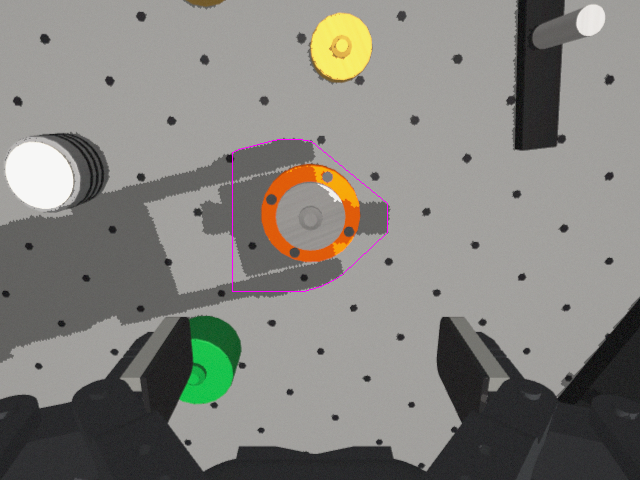

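send_rows:
  grip: [100,100,100,100,100,100,100,100,100,100,100]
  translation:
    - [13,54,0]
    - [26,108,0]
    - [39,162,0]
    - [52,216,0]
    - [65,270,0]
    - [78,324,0]
    - [90,378,0]
    - [103,432,0]
    - [116,487,-20]
    - [116,487,-40]
    - [116,487,-40]
  rot:
    - [0,0,0]
    - [0,0,0]
    - [0,0,0]
    - [0,0,0]
    - [0,0,0]
    - [0,0,0]
    - [0,0,0]
    - [0,0,0]
    - [0,0,0]
    - [0,0,0]
    - [0,0,0]

```text
time: 3.02
tool_pos: [0.6403, 0.1613, 0.1588]
orientation: [-0.0, 0.957, 0.29, -0.002]
force: [0.1, -0.1, 0.3]
finger_gap: 0.0855
grasp_force: 0.0
```

```bash
python3 w.py w_silver 641 159.5 21 50
```

```text
w_silver t 3.075 exp [317. 236.] got [287.2 237.5] 6419 xy [629.3 175.1  21. ] tcp [641.2 160.7 160. ]
rect ((291.5, 234.5), (153.0, 103.0), 90.0)
```

View pics/w_silver.png

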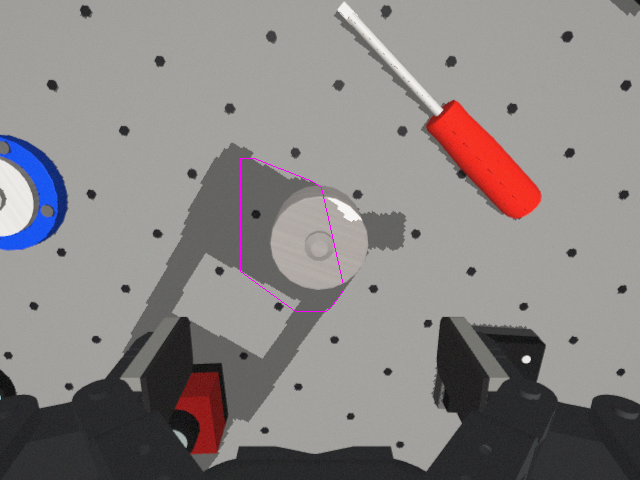

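```bash
python3 - <<'E'
from h import *
K,P=campose("wrist")
print(ray(K,P,(319,246.5),.048),ray(K,P,(319,241),.040), arm.sense()["tool_pos"])
E
```

```text
[0.64354623 0.1587805  0.048     ] [0.64438772 0.15926015 0.04      ] [0.64116982 0.16070074 0.16001326]
```

send_rows:
  grip: [100,100,100,100,100,40,40,40,40,40,40,40,40]
  translation:
    - [2,-1,-50]
    - [2,-1,-100]
    - [2,-1,-136]
    - [2,-1,-136]
    - [2,-1,-136]
    - [2,-1,-136]
    - [2,-1,-136]
    - [2,-1,-136]
    - [2,-1,-136]
    - [2,-1,-136]
    - [2,-1,-136]
    - [2,-1,-100]
    - [2,-1,-50]
  rot:
    - [0,0,0]
    - [0,0,0]
    - [0,0,0]
    - [0,0,0]
    - [0,0,0]
    - [0,0,0]
    - [0,0,0]
    - [0,0,0]
    - [0,0,0]
    - [0,0,0]
    - [0,0,0]
    - [0,0,0]
    - [0,0,0]

```text
time: 4.7
tool_pos: [0.6423, 0.1603, 0.1104]
orientation: [-0.0, 0.957, 0.29, -0.002]
force: [1.3, -0.4, -1.9]
finger_gap: 0.0583
grasp_force: 54.2
```

send_rows:
  grip: [40,40,40,40,40,40,40,40,40,40,40,40,40]
  translation:
    - [-13,-54,0]
    - [-26,-108,0]
    - [-39,-162,0]
    - [-52,-216,0]
    - [-65,-270,0]
    - [-78,-324,0]
    - [-91,-378,0]
    - [-104,-432,0]
    - [-118,-483,0]
    - [-118,-483,0]
    - [-118,-483,0]
    - [-118,-483,-30]
    - [-118,-483,-30]
  rot:
    - [0,0,0]
    - [0,0,0]
    - [0,0,0]
    - [0,0,0]
    - [0,0,0]
    - [0,0,0]
    - [0,0,0]
    - [0,0,0]
    - [0,0,0]
    - [0,0,0]
    - [0,0,0]
    - [0,0,0]
    - [0,0,0]

```text
time: 6.32
tool_pos: [0.5244, -0.3195, 0.0787]
orientation: [-0.003, 0.957, 0.291, -0.002]
force: [-0.5, 1.2, -1.5]
finger_gap: 0.0585
grasp_force: 54.4
```

```bash
python3 - <<'E'
from h import *
cv2.imwrite("pics/w1.png",arm.camera("wrist")[:,:,::-1]);print(arm.sense())
E
```

```text
{'time': 6.375, 'joints': array([-7.29255337e-01,  7.41359178e-01,  1.57909017e+00,  1.84263340e-04,
        8.24459352e-01,  2.51008761e-01]), 'qvel': array([-0.00579138, -0.01947421, -0.02757845, -0.00082512, -0.00718272,
       -0.0012099 ]), 'effort': array([-1.95426629e-01, -4.72722852e+01, -1.16939896e+01, -1.40051535e-02,
        2.85133295e-02,  1.17352309e-03]), 'tool_pos': array([ 0.52519089, -0.32038906,  0.07977063]), 'orientation': array([-1.45180904e-03,  9.56741655e-01,  2.90934104e-01, -8.03646901e-04]), 'force': array([ 0.33185469, -0.17694384, -1.4551975 ]), 'ft_torque': array([ 0.01348487,  0.00243257, -0.00820928]), 'grasp_force': 54.41040873527527, 'finger_gap': 0.05860590040393271}
```

View pics/w1.png

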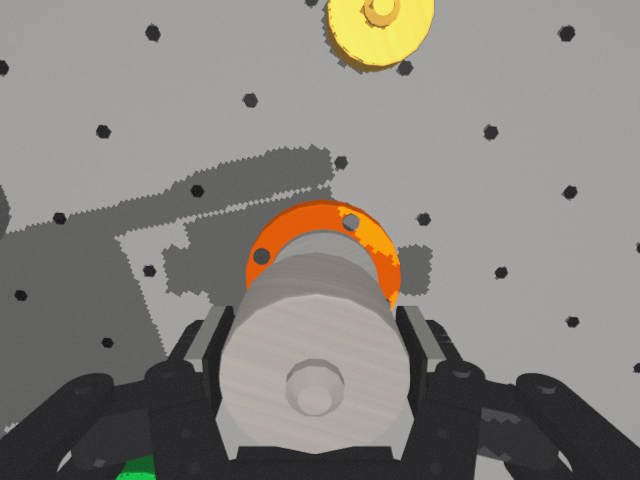

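```bash
python3 - <<'E'
from h import *
K,P=campose("wrist")
print(ray(K,P,(323.5,277),.012),ray(K,P,(315,401),.104))
t=[0.525,-.324,.012,1];q=np.linalg.inv(P)@t;print((K@(q[:3]/q[2])))
E
```

```text
[ 0.52714038 -0.32455042  0.012     ] [ 0.52437932 -0.32173838  0.104     ]
[320.10873291 279.80088853   1.        ]
```

send_rows:
  grip: [40,40,40,40,40]
  translation:
    - [2,-3,0]
    - [2,-3,-20]
    - [2,-3,-32]
    - [2,-3,-38]
    - [2,-3,-38]
  rot:
    - [0,0,0]
    - [0,0,0]
    - [0,0,0]
    - [0,0,0]
    - [0,0,0]

```text
time: 7.0
tool_pos: [0.5268, -0.3251, 0.0449]
orientation: [-0.001, 0.957, 0.29, -0.001]
force: [-5.8, 5.0, 19.8]
finger_gap: 0.0582
grasp_force: 55.9
```

send_rows:
  grip: [40,40]
  translation:
    - [0,0,0]
    - [0,0,0]
  rot:
    - [0,0,0]
    - [0,0,0]

```text
time: 7.25
tool_pos: [0.5268, -0.3251, 0.0449]
orientation: [-0.001, 0.957, 0.29, -0.001]
force: [-5.3, 4.5, 20.0]
finger_gap: 0.0583
grasp_force: 55.9
```

```bash
python3 - <<'E'
from h import *
cv2.imwrite("pics/w2.png",arm.camera("wrist")[:,:,::-1]);print(arm.sense()["tool_pos"])
E
```

```text
[ 0.52677653 -0.32510283  0.04494475]
```

View pics/w2.png

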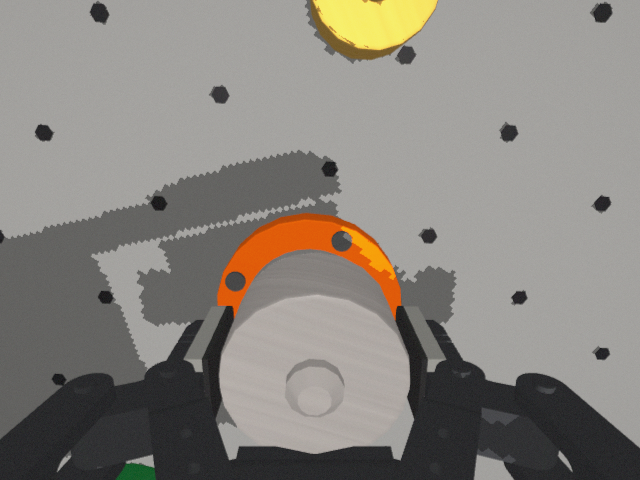

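```bash
python3 - <<'E'
from h import *
K,P=campose("wrist")
print(ray(K,P,(309.5,309),.012),ray(K,P,(315,400),.069))
im=cv2.imread("pics/w2.png");hs=cv2.cvtColor(im,cv2.COLOR_BGR2HSV)
m=((hs[...,0]<22)&(hs[...,1]>180)&(hs[...,2]>150)).astype(np.uint8);m[:150]=0
# outer arc of flange: topmost orange per column
pts=[(u,np.nonzero(m[:,u])[0][0]) for u in range(640) if m[:,u].sum()>5]
w=np.array([ray(K,P,p,.012)[:2] for p in pts])
A=np.c_[2*w,np.ones(len(w))];x=np.linalg.lstsq(A,(w**2).sum(1),rcond=None)[0];print(x[:2],(x[2]+x[:2]@x[:2])**.5,len(w))
E
```

```text
[ 0.52504849 -0.32422307  0.012     ] [ 0.52609998 -0.32630338  0.069     ]
[ 0.52800202 -0.32204259] 0.03610883206324379 184
```

send_rows:
  grip: [60,80,100,100,100,100,100,100,100,100]
  translation:
    - [0,0,2]
    - [0,0,2]
    - [0,0,2]
    - [0,0,2]
    - [0,0,40]
    - [0,0,90]
    - [0,0,120]
    - [-20,50,120]
    - [-45,105,120]
    - [-45,105,120]
  rot:
    - [0,0,0]
    - [0,0,0]
    - [0,0,0]
    - [0,0,0]
    - [0,0,0]
    - [0,0,0]
    - [0,0,0]
    - [0,0,0]
    - [0,0,0]
    - [0,0,0]

```text
time: 8.55
tool_pos: [0.4786, -0.2154, 0.1615]
orientation: [-0.003, 0.957, 0.291, -0.002]
force: [0.6, -0.5, 0.3]
finger_gap: 0.0854
grasp_force: 0.0
```

```bash
python3 - <<'E'
from h import *
a=arm.camera("wrist")[:,:,::-1];s=arm.sense();np.save("pw.npy",campose("wrist")[1]);b=arm.camera("scene")[:,:,::-1]
c=cv2.resize(b[290:390,130:290],(640,400),interpolation=cv2.INTER_CUBIC)
cv2.imwrite("pics/m1.png",cv2.resize(np.vstack([a,c]),(436,600)));cv2.imwrite("pics/w3.png",a);print(s["tool_pos"],s["time"])
E
```

```text
[ 0.48128765 -0.21852996  0.16213573] 8.6
```

View pics/m1.png

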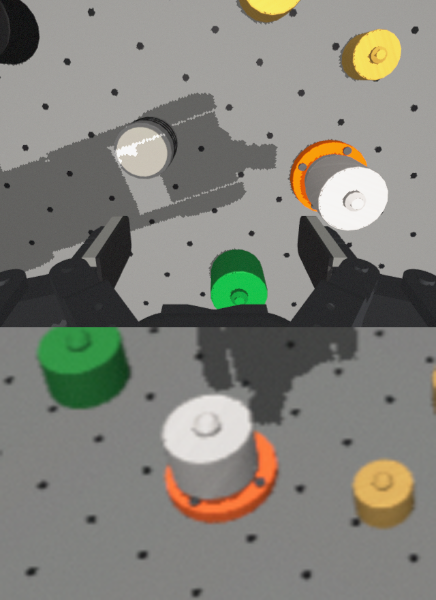

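```bash
cat >> h.py <<'E'
def tri(v):
    A=[];b=[]
    for K,P,uv in v:
        d=P[:3,:3]@np.linalg.solve(K,[*uv,1]);d/=np.linalg.norm(d);M=np.eye(3)-np.outer(d,d);A.append(M);b.append(M@P[:3,3])
    return np.linalg.lstsq(np.vstack(A),np.hstack(b),rcond=None)[0]*1e3
E
python3 - <<'E'
from h import *
Kw=campose("wrist")[0];P=np.load("pw.npy");Ks,Ps=campose("scene")
print(tri([(Kw,P,(520,294)),(Ks,Ps,(206,325.6))]))
# lamp diffuser centre
im=cv2.imread("pics/w3.png");u0,v0=211,222
hs=cv2.cvtColor(im,cv2.COLOR_BGR2HSV);m=((hs[...,2]>175)).astype(np.uint8)
n,l,s,c=cv2.connectedComponentsWithStats(m);i=l[v0+10,u0];print(s[i],c[i],ray(Kw,P,(u0,v0),.044)*1e3)
E
```

```text
[ 527.79360613 -329.07984837   63.78061122]
[ 168  187   77   72 4212] [207.42592593 222.29083571] [ 458.97723456 -159.74465872   44.        ]
```

send_rows:
  grip: [100,100,100,100]
  translation:
    - [-14,32,0]
    - [-26,63,-20]
    - [-26,63,-40]
    - [-26,63,-40]
  rot:
    - [0,0,0]
    - [0,0,0]
    - [0,0,0]
    - [0,0,0]

```text
time: 9.15
tool_pos: [0.4572, -0.1586, 0.1213]
orientation: [-0.0, 0.957, 0.29, -0.0]
force: [0.7, -0.0, 0.7]
finger_gap: 0.0853
grasp_force: 0.0
```

```bash
python3 - <<'E'
from h import *
K,P=campose("wrist");im=arm.camera("wrist")[:,:,::-1];s=arm.sense()
cv2.imwrite("pics/w4.png",im)
hs=cv2.cvtColor(im,cv2.COLOR_BGR2HSV);m=((hs[...,2]>175)).astype(np.uint8)
n,l,st,c=cv2.connectedComponentsWithStats(m)
for i in range(1,n):
    if st[i,4]>1500: print(st[i],c[i],(ray(K,P,st[i,:2]+st[i,2:4]/2,.044)*1e3).round(1))
print(s["tool_pos"],s["time"])
E
```

```text
[ 492    0  107   37 2811] [542.94912842  14.65777303] [ 607.6 -177.8   44. ]
[ 263  229   85   80 5439] [305.02978489 268.53189925] [ 454.7 -155.1   44. ]
[ 539  241  101  119 3129] [577.7535954  286.46500479] [ 522.2 -287.7   44. ]
[ 606  308   34   90 2144] [625.84375    355.01725746] [ 509.7 -325.    44. ]
[ 0.45768106 -0.15902424  0.12202149] 9.2
```

send_rows:
  grip: [100,100,100,100,40,40,40,40,40,40,40]
  translation:
    - [-3,4,-40]
    - [-3,4,-90]
    - [-3,4,-97]
    - [-3,4,-97]
    - [-3,4,-97]
    - [-3,4,-97]
    - [-3,4,-97]
    - [-3,4,-97]
    - [-3,4,-97]
    - [-3,4,-97]
    - [-3,4,-97]
  rot:
    - [0,0,0]
    - [0,0,0]
    - [0,0,0]
    - [0,0,0]
    - [0,0,0]
    - [0,0,0]
    - [0,0,0]
    - [0,0,0]
    - [0,0,0]
    - [0,0,0]
    - [0,0,0]

```text
time: 10.58
tool_pos: [0.4546, -0.1544, 0.0272]
orientation: [0.002, 0.957, 0.29, 0.001]
force: [-1.1, -0.5, 7.1]
finger_gap: 0.0509
grasp_force: 51.0
```

send_rows:
  grip: [40,40,40,40,40,40,40,40,40]
  translation:
    - [0,0,50]
    - [0,0,100]
    - [24,-57,105]
    - [48,-114,105]
    - [72,-171,105]
    - [72,-171,105]
    - [72,-171,75]
    - [72,-171,75]
    - [72,-171,75]
  rot:
    - [0,0,0]
    - [0,0,0]
    - [0,0,0]
    - [0,0,0]
    - [0,0,0]
    - [0,0,0]
    - [0,0,0]
    - [0,0,0]
    - [0,0,0]

```text
time: 11.7
tool_pos: [0.5254, -0.324, 0.1011]
orientation: [-0.0, 0.957, 0.29, 0.0]
force: [0.8, 0.3, -0.2]
finger_gap: 0.051
grasp_force: 53.0
```

```bash
python3 - <<'E'
from h import *
K,P=campose("wrist");cv2.imwrite("pics/w5.png",arm.camera("wrist")[:,:,::-1]);s=arm.sense();print(s["tool_pos"],s["force"],s["finger_gap"])
for t in ([.527,-.326,.058],[.525,-.324,.012]):
    q=np.linalg.inv(P)@[*t,1];print(K@(q[:3]/q[2]), 30*K[0,0]/q[2]/1000)
E
```

```text
[ 0.52583232 -0.32432574  0.10144347] [ 0.36215126  0.00264094 -1.03125161] 0.050791634892611834
[319.53391784 296.37158116   1.        ] 69.5523439011511
[313.45436473 261.91434683   1.        ] 55.94102127811477
```

View pics/w5.png

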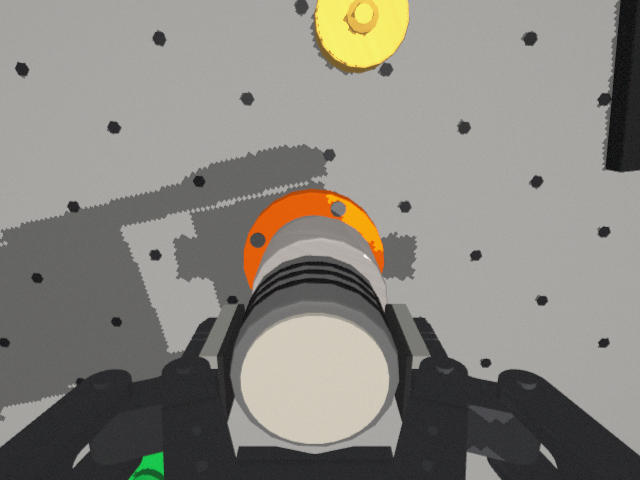

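send_rows:
  grip: [40,40,40,40]
  translation:
    - [1,-2,0]
    - [1,-2,-10]
    - [1,-2,-18]
    - [1,-2,-18]
  rot:
    - [0,0,0]
    - [0,0,0]
    - [0,0,0]
    - [0,0,0]

```text
time: 12.25
tool_pos: [0.5266, -0.3266, 0.0849]
orientation: [0.0, 0.957, 0.29, -0.0]
force: [-2.7, 3.3, 17.4]
finger_gap: 0.0508
grasp_force: 55.0
```

send_rows:
  grip: [60,80,100,100,100,100,100,100,100,100,100]
  translation:
    - [0,0,2]
    - [0,0,2]
    - [0,0,2]
    - [0,0,2]
    - [0,0,45]
    - [0,0,80]
    - [33,52,80]
    - [67,104,80]
    - [100,156,50]
    - [100,156,50]
    - [100,156,50]
  rot:
    - [0,0,0]
    - [0,0,0]
    - [0,0,0]
    - [0,0,0]
    - [0,0,0]
    - [0,0,0]
    - [0,0,0]
    - [0,0,0]
    - [0,0,0]
    - [0,0,0]
    - [0,0,0]

```text
time: 13.62
tool_pos: [0.6263, -0.1703, 0.1316]
orientation: [-0.0, 0.957, 0.291, -0.001]
force: [-0.3, -0.2, 0.4]
finger_gap: 0.0851
grasp_force: 0.0
```

```bash
python3 - <<'E'
from h import *
K,P=campose("wrist");im=arm.camera("wrist")[:,:,::-1];s=arm.sense();cv2.imwrite("pics/w6.png",im)
b=arm.camera("scene")[:,:,::-1];c=cv2.resize(b[260:390,130:290],(640,520),interpolation=cv2.INTER_CUBIC)
cv2.imwrite("pics/m2.png",cv2.resize(np.vstack([im,c]),(384,600)))
print(s["tool_pos"],s["time"])
hs=cv2.cvtColor(im,cv2.COLOR_BGR2HSV);m=((hs[...,0]>15)&(hs[...,0]<35)&(hs[...,1]>120)&(hs[...,2]>60)).astype(np.uint8)
n,l,st,c=cv2.connectedComponentsWithStats(m)
for i in range(1,n):
    if st[i,4]>500: print(st[i],c[i],(ray(K,P,c[i],.02)*1e3).round(1))
E
```

```text
[ 0.62633161 -0.17135204  0.13222617] 13.675
[ 508  116   94   77 5686] [554.4516356  152.85103764] [ 745.3 -249.2   20. ]
[ 268  195   95  101 7356] [315.11242523 245.6173192 ] [ 628.  -169.9   20. ]
[ 423  290   74   61 2226] [457.04402516 313.79065588] [ 640.1 -267.    20. ]
[372 426  79  21 812] [409.65394089 435.47660099] [ 551.4 -298.6   20. ]
```

View pics/m2.png

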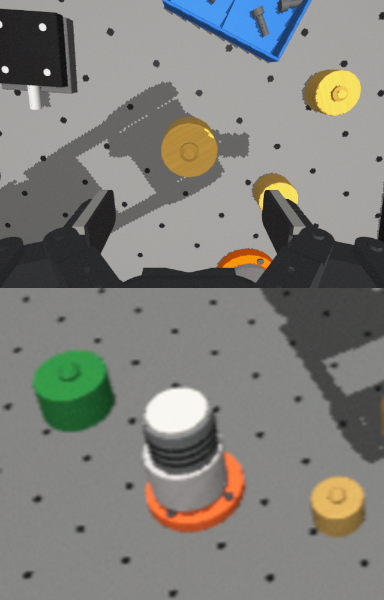

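send_rows:
  grip: [100,100,100,100,100,100,100]
  translation:
    - [-39,44,0]
    - [-78,88,0]
    - [-117,132,0]
    - [-156,177,0]
    - [-156,177,0]
    - [-156,177,0]
    - [-156,177,0]
  rot:
    - [0,0,0]
    - [0,0,0]
    - [0,0,0]
    - [0,0,0]
    - [0,0,0]
    - [0,0,0]
    - [0,0,0]

```text
time: 14.6
tool_pos: [0.4725, 0.0046, 0.1328]
orientation: [0.001, 0.957, 0.289, 0.001]
force: [0.3, 0.1, 0.5]
finger_gap: 0.0856
grasp_force: 0.0
```

```bash
python3 - <<'E'
from h import *
K,P=campose("wrist");im=arm.camera("wrist")[:,:,::-1];s=arm.sense();cv2.imwrite("pics/w7.png",im)
print(s["tool_pos"],s["time"])
m=(im.max(2)<60).astype(np.uint8);m=cv2.morphologyEx(m,cv2.MORPH_OPEN,np.ones((15,15)))
n,l,st,c=cv2.connectedComponentsWithStats(m)
for i in range(1,n):
    if st[i,4]>500: print(st[i],c[i],(ray(K,P,c[i],.022)*1e3).round(1))
E
```

```text
[0.47223583 0.00479195 0.13259275] 14.65
[ 484    0   74   85 5003] [519.778333    39.32240656] [623.9 -20.9  22. ]
[  37   52   30   54 1270] [50.78188976 79.61417323] [474.1 170.   22. ]
[ 253  195  107  114 9622] [306.40947828 252.45874039] [468.6   7.   22. ]
[    0   326   640   154 35262] [311.71612501 428.84697408] [366.2 -64.5  22. ]
```

View pics/w7.png

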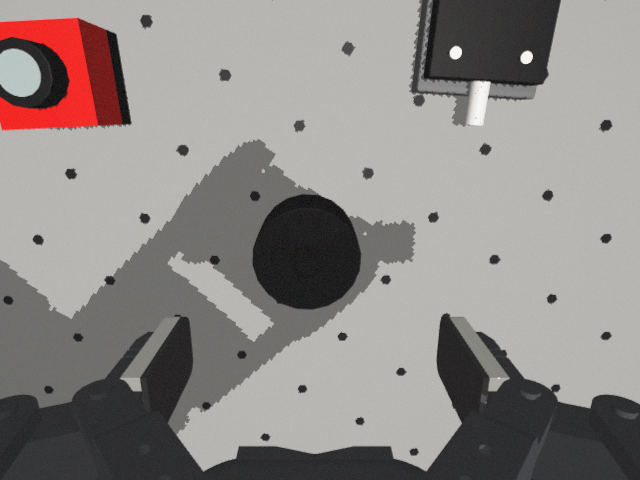

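send_rows:
  grip: [100,100,100,100,40,40,40,40,40,40,40]
  translation:
    - [-3,2,-45]
    - [-3,2,-90]
    - [-3,2,-108]
    - [-3,2,-108]
    - [-3,2,-108]
    - [-3,2,-108]
    - [-3,2,-108]
    - [-3,2,-108]
    - [-3,2,-108]
    - [-3,2,-108]
    - [-3,2,-108]
  rot:
    - [0,0,0]
    - [0,0,0]
    - [0,0,0]
    - [0,0,0]
    - [0,0,0]
    - [0,0,0]
    - [0,0,0]
    - [0,0,0]
    - [0,0,0]
    - [0,0,0]
    - [0,0,0]

```text
time: 16.02
tool_pos: [0.4686, 0.0079, 0.0255]
orientation: [0.001, 0.957, 0.29, 0.001]
force: [-0.6, -1.9, 7.7]
finger_gap: 0.0592
grasp_force: 54.5
```

send_rows:
  grip: [40,40,40,40,40,40,40,40,40,40,40,40,40]
  translation:
    - [0,0,50]
    - [0,0,100]
    - [12,56,100]
    - [25,112,100]
    - [38,168,100]
    - [51,224,100]
    - [64,280,100]
    - [76,336,100]
    - [76,336,100]
    - [76,336,55]
    - [76,336,55]
    - [76,336,55]
    - [76,336,55]
  rot:
    - [0,0,0]
    - [0,0,0]
    - [0,0,0]
    - [0,0,0]
    - [0,0,0]
    - [0,0,0]
    - [0,0,0]
    - [0,0,0]
    - [0,0,0]
    - [0,0,0]
    - [0,0,0]
    - [0,0,0]
    - [0,0,0]

```text
time: 17.65
tool_pos: [0.5447, 0.3442, 0.0811]
orientation: [-0.0, 0.957, 0.29, 0.001]
force: [0.6, -0.1, -2.8]
finger_gap: 0.0587
grasp_force: 55.3
```

```bash
python3 - <<'E'
from h import *
K,P=campose("wrist");im=arm.camera("wrist")[:,:,::-1];s=arm.sense();cv2.imwrite("pics/w8.png",im);print(s["tool_pos"],s["force"],s["finger_gap"],s["time"])
hs=cv2.cvtColor(im,cv2.COLOR_BGR2HSV);m=((hs[...,0]>105)&(hs[...,0]<130)&(hs[...,1]>150)&(hs[...,2]>130)).astype(np.uint8)
n,l,st,_=cv2.connectedComponentsWithStats(m);i=1+np.argmax(st[1:,4]);m=l==i;print(st[i])
pts=[(u,np.nonzero(m[:,u])[0][0]) for u in range(640) if m[:,u].sum()>5]
w=np.array([ray(K,P,p,.010)[:2] for p in pts])
A=np.c_[2*w,np.ones(len(w))];x=np.linalg.lstsq(A,(w**2).sum(1),rcond=None)[0];print(x[:2],(x[2]+x[:2]@x[:2])**.5,len(w))
# fixed-radius fit
from scipy.optimize import least_squares
print(least_squares(lambda c:np.hypot(*(w-c).T)-.038,x[:2],loss="soft_l1",f_scale=.001).x)
E
```

```text
[0.54461751 0.3443192  0.08107274] [-0.56571324 -0.44405091 -1.79041504] 0.05854153571863492 17.7
[ 237  190  154  100 5065]
[0.54828443 0.34677284] 0.036875810228289924 154
[0.54718584 0.34604713]
```

View pics/w8.png

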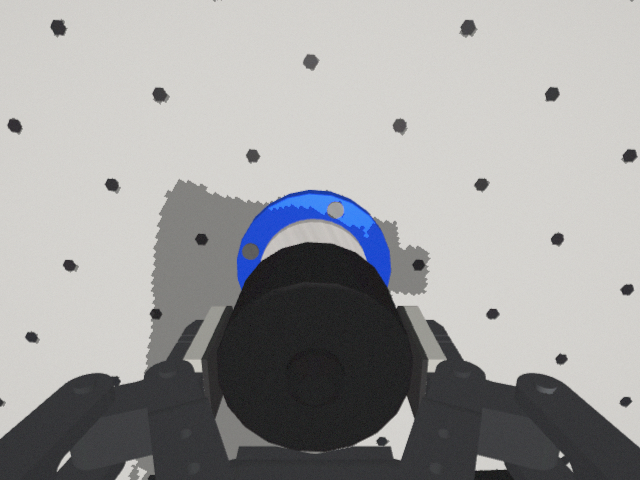

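send_rows:
  grip: [40,40,40,40,40]
  translation:
    - [1,1,-10]
    - [1,1,-25]
    - [1,1,-34]
    - [1,1,-39]
    - [1,1,-39]
  rot:
    - [0,0,0]
    - [0,0,0]
    - [0,0,0]
    - [0,0,0]
    - [0,0,0]

```text
time: 18.32
tool_pos: [0.5437, 0.3451, 0.0433]
orientation: [0.0, 0.957, 0.29, -0.001]
force: [-6.3, -4.3, 18.9]
finger_gap: 0.0586
grasp_force: 57.1
```

send_rows:
  grip: [60,80,100,100,100,100,100,100,100,100,100,100,100,100,100,100,100,100]
  translation:
    - [0,0,2]
    - [0,0,2]
    - [0,0,2]
    - [0,0,2]
    - [0,0,45]
    - [0,0,90]
    - [9,-57,90]
    - [18,-114,90]
    - [27,-171,90]
    - [36,-229,90]
    - [45,-286,90]
    - [54,-344,90]
    - [63,-402,90]
    - [72,-460,90]
    - [82,-516,90]
    - [82,-516,70]
    - [82,-516,70]
    - [82,-516,70]
  rot:
    - [0,0,0]
    - [0,0,0]
    - [0,0,0]
    - [0,0,0]
    - [0,0,0]
    - [0,0,0]
    - [0,0,0]
    - [0,0,0]
    - [0,0,0]
    - [0,0,0]
    - [0,0,0]
    - [0,0,0]
    - [0,0,0]
    - [0,0,0]
    - [0,0,0]
    - [0,0,0]
    - [0,0,0]
    - [0,0,0]

```text
time: 20.58
tool_pos: [0.6264, -0.1699, 0.1103]
orientation: [-0.0, 0.957, 0.29, -0.0]
force: [-0.5, -0.5, -0.3]
finger_gap: 0.0853
grasp_force: 0.0
```

```bash
python3 - <<'E'
from h import *
K,P=campose("wrist");im=arm.camera("wrist")[:,:,::-1];s=arm.sense();cv2.imwrite("pics/w9.png",im)
b=arm.camera("scene")[:,:,::-1];cv2.imwrite("pics/s2.png",b)
print(s["tool_pos"],s["time"])
hs=cv2.cvtColor(im,cv2.COLOR_BGR2HSV);m=((hs[...,0]>15)&(hs[...,0]<35)&(hs[...,1]>120)&(hs[...,2]>60)).astype(np.uint8)
n,l,st,c=cv2.connectedComponentsWithStats(m)
for i in range(1,n):
    if st[i,4]>500: print(st[i],c[i],(ray(K,P,c[i],.02)*1e3).round(1))
E
```

```text
[ 0.62672539 -0.1698062   0.11070344] 20.625
[ 525  117  105   84 6993] [577.51222651 156.94837695] [ 745.3 -249.    20. ]
[ 264  203  104  110 8819] [315.58827531 258.12631818] [ 628.  -169.9   20. ]
[ 432  304   81   56 1533] [477.35355512 325.90019569] [ 645.2 -268.5   20. ]
```

View pics/s2.png

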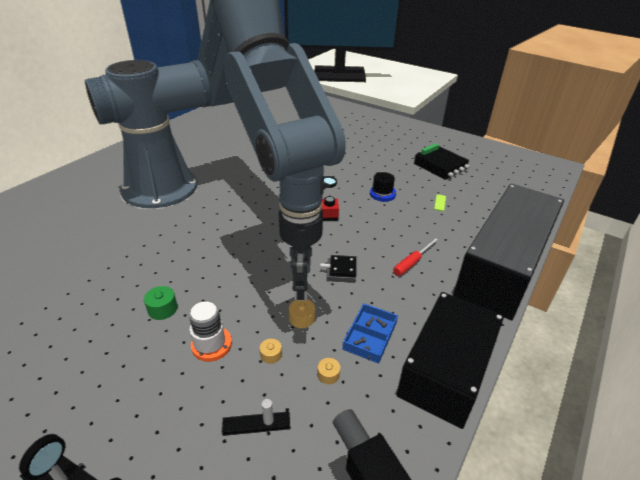

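send_rows:
  grip: [100,100,100,100,40,40,40,40,40,40,40]
  translation:
    - [1,0,-45]
    - [1,0,-80]
    - [1,0,-88]
    - [1,0,-88]
    - [1,0,-88]
    - [1,0,-88]
    - [1,0,-88]
    - [1,0,-88]
    - [1,0,-88]
    - [1,0,-88]
    - [1,0,-88]
  rot:
    - [0,0,0]
    - [0,0,0]
    - [0,0,0]
    - [0,0,0]
    - [0,0,0]
    - [0,0,0]
    - [0,0,0]
    - [0,0,0]
    - [0,0,0]
    - [0,0,0]
    - [0,0,0]
  grip_force: 60

```text
time: 22.05
tool_pos: [0.6286, -0.171, 0.0244]
orientation: [0.001, 0.957, 0.29, 0.001]
force: [-0.3, 1.6, 5.9]
finger_gap: 0.0524
grasp_force: 63.3
```

send_rows:
  grip: [40,40,40,40,40,40,40,40,40,40,40,40,40,40,40,40]
  translation:
    - [0,0,50]
    - [0,0,105]
    - [-9,57,105]
    - [-18,114,105]
    - [-28,171,105]
    - [-37,229,105]
    - [-46,286,105]
    - [-56,344,105]
    - [-65,402,105]
    - [-75,460,105]
    - [-84,516,105]
    - [-84,516,105]
    - [-84,516,105]
    - [-84,516,80]
    - [-84,516,80]
    - [-84,516,80]
  rot:
    - [0,0,0]
    - [0,0,0]
    - [0,0,0]
    - [0,0,0]
    - [0,0,0]
    - [0,0,0]
    - [0,0,0]
    - [0,0,0]
    - [0,0,0]
    - [0,0,0]
    - [0,0,0]
    - [0,0,0]
    - [0,0,0]
    - [0,0,0]
    - [0,0,0]
    - [0,0,0]

```text
time: 24.05
tool_pos: [0.5442, 0.3442, 0.1027]
orientation: [0.0, 0.957, 0.289, 0.0]
force: [-0.1, 0.2, -3.2]
finger_gap: 0.052
grasp_force: 64.3
```

```bash
python3 - <<'E'
from h import *
K,P=campose("wrist");im=arm.camera("wrist")[:,:,::-1];s=arm.sense();print(s["tool_pos"],s["force"],s["finger_gap"],s["time"])
for t in ([.545,.345,.058],):
    q=np.linalg.inv(P)@[*t,1];c=(K@(q[:3]/q[2]));r=30*K[0,0]/q[2]/1000;print(c,r);im=im.copy();cv2.circle(im,(int(c[0]),int(c[1])),int(r),(0,255,0),1)
cv2.imwrite("pics/w10.png",im)
E
```

```text
[0.54440534 0.34454558 0.10309288] [ 0.1337362  -0.81667603 -2.29064097] 0.052029512587212515 24.1
[313.09508247 292.72184383   1.        ] 69.07025761037822
```

View pics/w10.png

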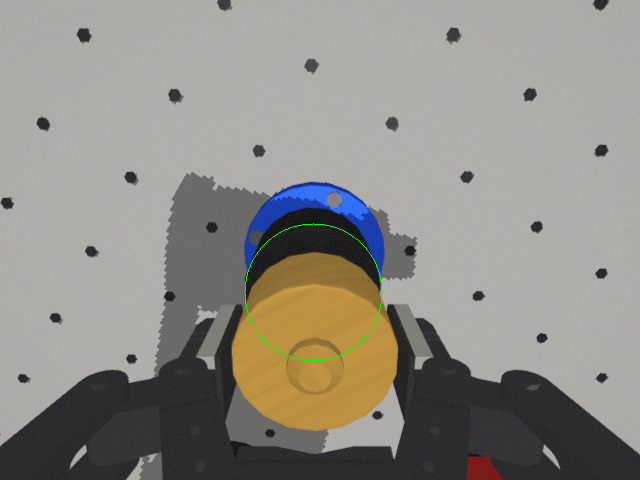

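send_rows:
  grip: [40,40,40,40]
  translation:
    - [1,1,-10]
    - [1,1,-18]
    - [1,1,-22]
    - [1,1,-22]
  rot:
    - [0,0,0]
    - [0,0,0]
    - [0,0,0]
    - [0,0,0]

```text
time: 24.6
tool_pos: [0.5444, 0.3463, 0.0824]
orientation: [0.0, 0.957, 0.29, -0.0]
force: [-3.6, -3.0, 10.5]
finger_gap: 0.0521
grasp_force: 65.8
```

send_rows:
  grip: [60,80,100,100,100,100,100,100,100,100,100,100]
  translation:
    - [0,0,1]
    - [0,0,1]
    - [0,0,1]
    - [0,0,1]
    - [0,0,40]
    - [0,0,70]
    - [-17,-45,70]
    - [-35,-90,70]
    - [-52,-135,70]
    - [-69,-181,60]
    - [-69,-181,60]
    - [-69,-181,60]
  rot:
    - [0,0,0]
    - [0,0,0]
    - [0,0,0]
    - [0,0,0]
    - [0,0,0]
    - [0,0,0]
    - [0,0,0]
    - [0,0,0]
    - [0,0,0]
    - [0,0,0]
    - [0,0,0]
    - [0,0,0]

```text
time: 26.1
tool_pos: [0.4765, 0.1656, 0.1405]
orientation: [-0.0, 0.957, 0.29, 0.001]
force: [0.8, -0.3, -0.4]
finger_gap: 0.0854
grasp_force: 0.0
```

```bash
python3 - <<'E'
from h import *
K,P=campose("wrist");im=arm.camera("wrist")[:,:,::-1];s=arm.sense();b=arm.camera("scene")[:,:,::-1]
print(s["tool_pos"],s["time"])
hs=cv2.cvtColor(im,cv2.COLOR_BGR2HSV)
m=(((hs[...,0]<8)|(hs[...,0]>172))&(hs[...,1]>150)&(hs[...,2]>165)).astype(np.uint8)
cs,_=cv2.findContours(m,0,2);h=cv2.convexHull(max(cs,key=cv2.contourArea))
w=np.array([ray(K,P,p,.04)[:2]*1e3 for p in h[:,0]],np.float32);print(cv2.minAreaRect(w))
im=im.copy();cv2.polylines(im,[h],True,(0,255,0),1)
c=cv2.resize(b[130:240,310:456],(640,482),interpolation=cv2.INTER_CUBIC)
cv2.imwrite("pics/m3.png",cv2.resize(np.vstack([im,c]),(399,600)))
E
```

```text
[0.47670906 0.16601461 0.14056504] 26.15
((503.0301208496094, 162.32411193847656), (10.70004653930664, 11.72933578491211), 33.68429183959961)
```

View pics/m3.png

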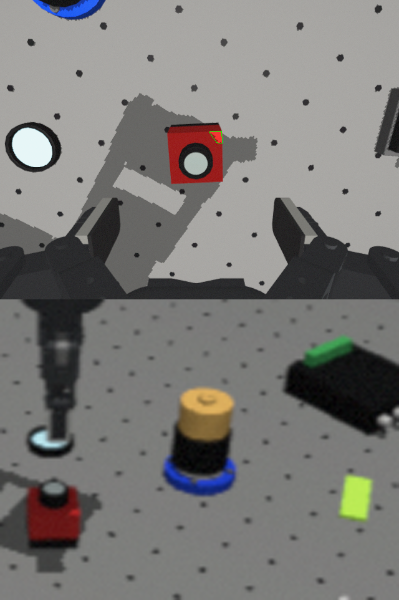

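```bash
python3 - <<'E'
from h import *
K,P=campose("wrist");im=arm.camera("wrist")[:,:,::-1];hs=cv2.cvtColor(im,cv2.COLOR_BGR2HSV)
m=(((hs[...,0]<8)|(hs[...,0]>172))&(hs[...,1]>150)&(hs[...,2]>130)).astype(np.uint8)
cs,_=cv2.findContours(m,0,2);h=cv2.convexHull(max(cs,key=cv2.contourArea))
w=np.array([ray(K,P,p,.04)[:2]*1e3 for p in h[:,0]],np.float32);print(cv2.minAreaRect(w))
E
```

```text
((477.39215087890625, 166.24163818359375), (48.51364517211914, 47.74956512451172), 36.38871765136719)
```

send_rows:
  grip: [100,100,100,100,100,40,40,40,40,40,40,40,40]
  translation:
    - [0,0,-45]
    - [0,0,-90]
    - [0,0,-117]
    - [0,0,-117]
    - [0,0,-117]
    - [0,0,-117]
    - [0,0,-117]
    - [0,0,-117]
    - [0,0,-117]
    - [0,0,-117]
    - [0,0,-117]
    - [0,0,-117]
    - [0,0,-117]
  rot:
    - [0,0,2.7]
    - [0,0,2.7]
    - [0,0,2.7]
    - [0,0,2.7]
    - [0,0,2.7]
    - [0,0,2.7]
    - [0,0,2.7]
    - [0,0,2.7]
    - [0,0,2.7]
    - [0,0,2.7]
    - [0,0,2.7]
    - [0,0,2.7]
    - [0,0,2.7]
  grip_force: 40

```text
time: 27.88
tool_pos: [0.4762, 0.1655, 0.0245]
orientation: [0.0, 0.95, 0.312, 0.001]
force: [-0.7, 1.2, 7.1]
finger_gap: 0.0477
grasp_force: 42.7
```

send_rows:
  grip: [40,40,40,40,40,40,40,40,40,40,40,40]
  translation:
    - [0,0,50]
    - [0,0,100]
    - [0,0,132]
    - [17,45,132]
    - [34,90,132]
    - [51,135,132]
    - [68,180,132]
    - [68,180,132]
    - [68,180,132]
    - [68,180,110]
    - [68,180,110]
    - [68,180,110]
  rot:
    - [0,0,0]
    - [0,0,0]
    - [0,0,0]
    - [0,0,0]
    - [0,0,0]
    - [0,0,0]
    - [0,0,0]
    - [0,0,0]
    - [0,0,0]
    - [0,0,0]
    - [0,0,0]
    - [0,0,0]

```text
time: 29.38
tool_pos: [0.5435, 0.3444, 0.1336]
orientation: [0.0, 0.95, 0.312, -0.0]
force: [0.1, 0.4, -2.1]
finger_gap: 0.0473
grasp_force: 42.6
```

```bash
python3 - <<'E'
from h import *
K,P=campose("wrist");im=arm.camera("wrist")[:,:,::-1];s=arm.sense();print(s["tool_pos"],s["force"],s["finger_gap"],s["time"])
for t in ([.545,.346,.090],):
    q=np.linalg.inv(P)@[*t,1];c=(K@(q[:3]/q[2]));r=27*K[0,0]/q[2]/1000;print(c,r);im=im.copy();cv2.circle(im,(int(c[0]),int(c[1])),int(r),(0,255,0),1)
cv2.imwrite("pics/w11.png",im)
E
```

```text
[0.54382442 0.34474923 0.13401942] [-0.09335621  0.18545579 -1.34632101] 0.04734834439626492 29.425
[312.69836399 291.4256945    1.        ] 62.618629128520126
```

View pics/w11.png

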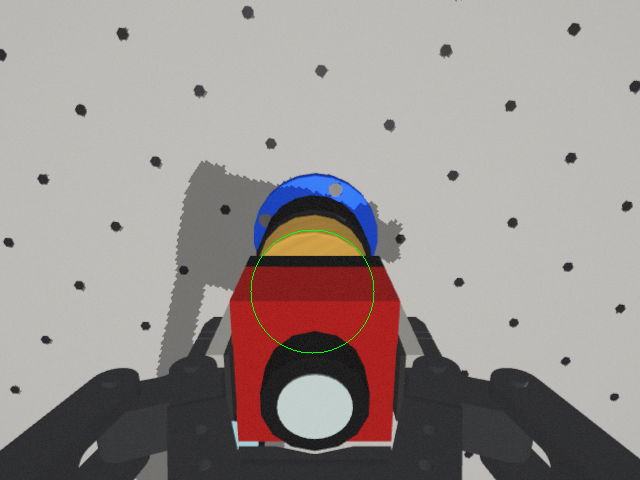

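send_rows:
  grip: [40,40,40,40]
  translation:
    - [1,1,-8]
    - [1,1,-16]
    - [1,1,-21]
    - [1,1,-21]
  rot:
    - [0,0,0]
    - [0,0,0]
    - [0,0,0]
    - [0,0,0]

```text
time: 29.92
tool_pos: [0.5445, 0.3463, 0.1145]
orientation: [0.0, 0.95, 0.313, 0.0]
force: [-4.3, -2.3, 10.8]
finger_gap: 0.0468
grasp_force: 44.2
```

Height is exactly right (114.5 mm). Release, withdraw and check.

send_rows:
  grip: [60,80,100,100,100,100,100,100,100,100,100,100]
  translation:
    - [0,0,1]
    - [0,0,1]
    - [0,0,1]
    - [0,0,1]
    - [0,0,40]
    - [0,0,90]
    - [0,0,110]
    - [-20,-55,110]
    - [-40,-110,110]
    - [-40,-110,110]
    - [-40,-110,110]
    - [-40,-110,110]
  rot:
    - [0,0,0]
    - [0,0,0]
    - [0,0,0]
    - [0,0,0]
    - [0,0,0]
    - [0,0,0]
    - [0,0,0]
    - [0,0,0]
    - [0,0,0]
    - [0,0,0]
    - [0,0,0]
    - [0,0,0]

```text
time: 31.42
tool_pos: [0.5054, 0.2374, 0.2224]
orientation: [-0.0, 0.95, 0.313, 0.001]
force: [-0.5, 0.2, 0.7]
finger_gap: 0.0852
grasp_force: 0.0
```

```bash
python3 - <<'E'
from h import *
b=arm.camera("scene")[:,:,::-1];t=arm.camera("top")[:,:,::-1]
f=lambda i,x,y:cv2.resize(i[y:y+90,x:x+120],(400,300),interpolation=cv2.INTER_CUBIC)
cv2.imwrite("pics/m4.png",np.vstack([np.hstack([f(b,325,125),f(b,150,280)]),np.hstack([f(t,80,170),f(t,430,240)])]));print(arm.sense()["qvel"])
E
```

```text
[-0.0011703  -0.00259574  0.00515871 -0.00131592  0.00081548 -0.00222008]
```

View pics/m4.png

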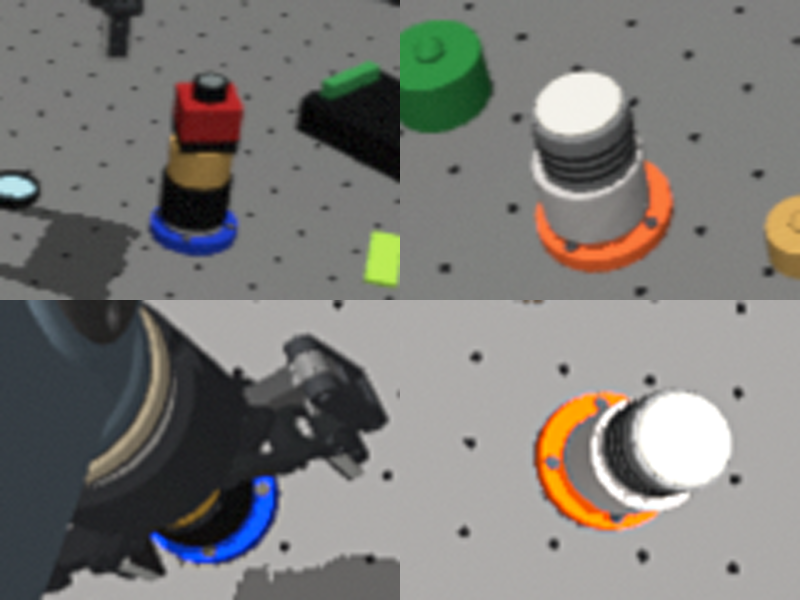

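Both columns stand upright and fully stacked: the blue one at about (205,160) in the mosaic, the orange one at about (590,170). The gripper is clear of both.

```bash
python3 -c "
from rig import arm
print(arm.hand_in())"
```

```text
the job is handed in; nothing more can be done
None
```

I built both columns and handed the job in at about 31 s of the 134 s allowed. In the last pictures both stood upright and fully seated, with the gripper clear; the hand-in call gave no verdict, so I don't have the judge's result.

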